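# Fetch a confectionery bar out of its half-covered caddy

### The job

Take the aluminium confectionery bar out of the wooden caddy: it is longer than the opening between the two fixed end covers, so it only comes out tilted, diagonally through the opening, the end under the shallower pocket first. Finish while holding it in the gripper, level and still, above the caddy and a good 10 cm clear of its covers, and do not put it down or let go; leave the caddy and everything else on the table where they are.

Things in the scene. Friction and masses are not known exactly. Their poses are not given: they have to be found in the camera images.
- caddy: Light wooden case standing on the table, 291 x 156 x 69 mm, 4 kg. Origin: centre of its underside; x along its length, to the robot's left (within 23 deg); z up. Walls and floor 8 mm: inside x -137.5 to 137.5, y -70 to 70, floor at z = 8 mm. Fixed covers (z 63 to 69) close both ends of its top; between them it is open from x = -47.5 to 102.5 over the full inner width (150 x 140 mm).
- right_cover_edge (a point): Middle of the right cover's edge at the opening, top side: (-47.5, 0, 69) mm in the caddy's frame. This cover is 6 mm thick and roofs the deep pocket, 90 mm long and 55 mm high inside, at the right-hand end seen from the robot.
- left_cover_edge (a point): Middle of the left cover's edge at the opening, top side: (102.5, 0, 69) mm in the caddy's frame. This cover is 6 mm thick and roofs the shallow pocket, 35 mm long and 55 mm high inside, at the left-hand end seen from the robot.
- caddy_opening (a point): Centre of the caddy's opening, level with the top of the covers: (27.5, 0, 69) mm in the caddy's frame.
- bar: Loose plain aluminium bar, 210 mm long (x), 16 mm wide (y), 22 mm high (z), 0.15 to 0.31 kg, centre of mass at its middle. Origin: centre of its underside. It lies on the caddy's inner floor, roughly lengthwise, +x end under the left cover, -x end under the right cover, its middle in the opening; grip it across its width.
- bar_right_end (a point): Middle of the bar's -x end face, (-105, 0, 11) mm in the bar's frame; starts under the right cover, in the deep pocket.
- bar_left_end (a point): Middle of the bar's +x end face, (105, 0, 11) mm in the bar's frame; starts under the left cover.
- date_stamp: Bystander: wooden hand stamp, 30 x 50 x 70 mm, at the right of the table; origin at the centre of its underside.
- ribbon_spool_1: Bystander: spool of ribbon lying flat, 73 mm across, 28 mm high, at the front left; origin at the centre of its underside.
- carton_left_0: Bystander: upright dark carton, 24 x 58 x 85 mm, behind the caddy; origin at the centre of its underside.
- marker: Bystander: felt marker lying flat, 17 x 135 x 16 mm, at the left; origin at the centre of its underside.
- round_box: Bystander: round chip-wood box, 68 mm across, 30 mm high, at the back left; origin at the centre of its underside.

How it is judged (in metres and radians):
On the way:
1. the bar stands tilted in the opening, one end above the covers and the other still below them (((height (world z) of bar_left_end above 0.088 m and height (world z) of bar_right_end below 0.069 m) or (height (world z) of bar_right_end above 0.088 m and height (world z) of bar_left_end below 0.069 m))), for 0.1 s.
At the end, for the whole second after the job is handed in: The bar is held between the fingers, still (under 3 cm/s), level within about 11 degrees, both its ends more than 150 mm above the table (81 mm above the covers), its middle within 160 mm (seen from above) of the centre of the caddy's opening, touching the caddy nowhere (height (world z) of each of bar_right_end, bar_left_end above 0.15 m and angle between bar's own x axis and vertical between 1.37 and 1.77 rad and horizontal distance between bar and caddy_opening below 0.16 m and contact force between the fingers and bar above 1 N and contact force between bar and caddy below 0.1 N and linear speed of bar below 0.03 m/s); the arm keeps its last pose, push and grip.
It fails at once if the caddy or a bystander is displaced by more than 3 cm (distance of any of date_stamp, ribbon_spool_1, carton_left_0, marker, round_box, caddy from where it was at the start of the episode above 0.03 m).
It also fails if it takes over 38 s, if anything falls off the work surface, if the arm or the gripper's body presses on something with over 40 N, if the wrist force passes 120 N, or if a joint passes its speed limit or range.

### The arm

A 6-joint arm with a two-finger parallel gripper is mounted at the origin on a cart in front of the work surface, level with it; the furniture and walls round the work are solid. World frame = base frame: x ahead of the robot, y to its left, z up, the work surface at z = 0. Lengths are in m, angles in degrees, forces in N, time in s.
With the tool pointing down it reaches from about 0.4 to 0.825 m from the base axis. Payload 7 kg.
Tool frame: the origin (TCP) lies on the centre line of the jaws, within the pads' length; the fingertips stand 11 mm ahead of it and the grasp point (between the pads) lies 8 mm behind it; z points along the fingers, y is the direction in which the jaws open and shut (so a half turn about z gives the same grasp; the last joint's range is limited). The gripper opens to 88 mm and grips with 3 to 60 N. Pads are 19 mm wide; open, the fingers measure 130 mm over their backs; the gripper's body (78 mm by 193 mm) begins 47 mm behind the grasp point.
Start: joints at [91.221, 20.546, 0.682, 0, -70.136, -16.507], TCP at [0.178, 0.651, 0.238] pointing down, gripper open.
Joint ranges: [-176.03, 176.03], [-82.01, 121.73], [-58.28, 71.71], [-173.87, 95.51], [-174.79, -0.11], [-173.66, 173.66]. Speed limits (degrees/s): [136.94, 136.94, 172.46, 180, 180, 180].

### API

Orientations are given as [roll, pitch, yaw] about the fixed x, y, z axes, in that order (R = Rz(yaw) Ry(pitch) Rx(roll)).
In Python, from plant import ctrl, cams, order gives the robot as it stands.
- The arm moves only by the tool jog_arm, never from a script. Its argument "motion" is a list of rows, each an object with "offset": the shift along the tool's x, y, z in mm, a list of three; "roll": the turn about the tool's z in rad; "hand": the finger opening in mm, from 0 to 87.6. A call has 1 to 20 rows; each row is the pose to reach, as a shift and turn from the pose commanded when the call began, along the tool's axes at that moment; what a row does not reach only later rows make up. A row lasts 1/12 s, in which the tool goes at most 41.7 mm and 7.16 degrees, less where a joint would pass 70% of its speed; a pose out of reach is approached as far as the arm can. A call with a gripper value outside its range is refused whole. The fingers move at their own pace and stop on an object; the grip force is fixed at half the most. Time passes only in rows, so rows that repeat a pose let the fingers close. It gives the time, the measured TCP pose, the force and the opening at its end, in the units of the state.
- ctrl.get_obs(): the state, without advancing time (a new reading comes with each control period).
- cams.snapshot(name): name is "side" or "top"; returns a dict with "img" (480x640x3 uint8, red, green, blue), "K" (3x3 intrinsics, pixels), "cam_to_world" (4x4, takes a point from camera to world coordinates). Camera axes: x right, y down, z forward; pixel columns grow to the right and rows downward; lengths in m; the calibration is good to about 2 mm. A picture is of the moment at which its call begins. There is no depth.
- order.close_job(): hands the job in, once; it reports no verdict.
The state is a dict: "clock": time; "joint_pos": joint angles; "qvel": joint speeds; "tau": joint torques, N m; "tool_pos": TCP position; "orientation": TCP orientation; "force": force on the tool from outside, world axes, zero at the start; "moment": the same for the moment, N m; "opening": finger opening in m.
Only numpy, scipy, OpenCV 4.12 (cv2) and the standard library are available. Lean on these libraries where they do the work, as an engineer would, in place of code of your own. Each camera call takes 0.05 s, during which the arm holds its last target. There are 200 camera calls.

## Working session

There is one attempt and no reset: what is moved stays moved. The work goes in short steps, Python scripts to look and compute and a tool call to move; the robot and the scene stay as the last step left them, time stands still between calls to the robot, and variables do not carry over. Pictures are saved under pics/ and viewed, about 8 in all and at most 12, crops included, and the job is handed in when it is done.

Besides the shell and the picture viewer there is one more tool, called after "Emit:" in YAML: its name, and indented under it one key for each argument. jog_arm: Moves the arm, as the interface text tells. Its arguments: {"type":"object","properties":{"motion":{"type":"array"}},"required":["motion"]}

```bash
mkdir -p pics; ls; python3 - <<'E'
from plant import ctrl,cams
import cv2,pickle
print(ctrl.get_obs())
for n in("top","side"):
    s=cams.snapshot(n); cv2.imwrite(f"pics/{n}0.png",s["img"][:,:,::-1]); pickle.dump(s,open(f"{n}0.pkl","wb")); print(n,s["K"],s["cam_to_world"])
E
```

```text
pics
{'clock': 0.0, 'joint_pos': array([ 9.12211600e+01,  2.05894223e+01,  6.34592418e-01, -1.82830421e-02,
       -7.01365053e+01, -1.65077613e+01]), 'qvel': array([ 0.01378837, -0.03573982, -0.01057697, -0.00490296,  0.04380709,
       -0.06320546]), 'tau': array([ 1.02587685e-03, -5.82712555e+01,  2.93052328e+01,  6.99737236e+00,
        6.85914667e-03, -1.48736490e-04]), 'tool_pos': array([0.17786354, 0.6506627 , 0.2366574 ]), 'orientation': array([ 1.79907546e+02, -9.47568186e-03, -1.52928195e+01]), 'force': array([0.51236785, 0.08747317, 0.65588957]), 'moment': array([0.00654752, 0.00605707, 0.05699252]), 'opening': 0.08780737085737163}
top [[553.26801519   0.         307.75104444]
 [  0.         553.26801519 240.29798731]
 [  0.           0.           1.        ]] [[-0.02089268 -0.99840112  0.05252326  0.52168824]
 [-0.99949135  0.01959171 -0.02516358  0.05735425]
 [ 0.02409433 -0.05302228 -0.99830261  1.31293928]
 [ 0.          0.          0.          1.        ]]
side [[499.86115718   0.         308.35468996]
 [  0.         499.86115718 239.62406992]
 [  0.           0.           1.        ]] [[ 0.99121094  0.07699556 -0.10757585  0.67469047]
 [ 0.13205689 -0.52753626  0.83920586 -0.90314613]
 [ 0.00786496 -0.84603615 -0.53306751  0.67229634]
 [ 0.          0.          0.          1.        ]]
```

View pics/top0.png

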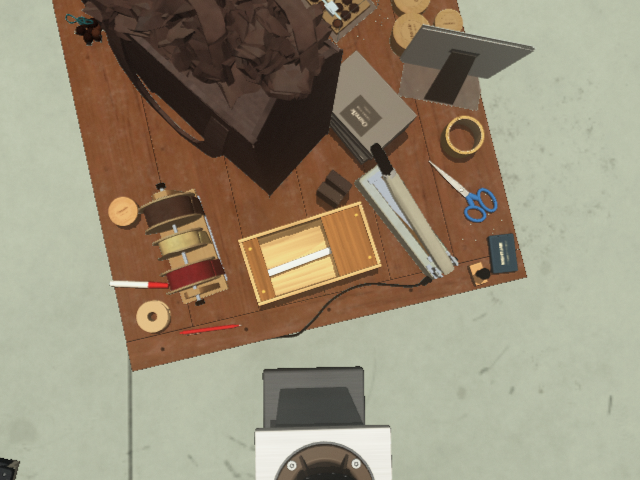

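View pics/side0.png

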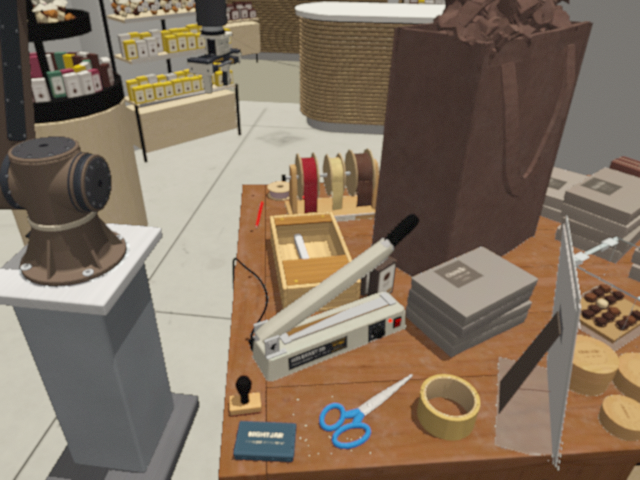

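The top view shows the caddy at about (240–380, 205–305) and the bar from about (270,272) to (330,253). The side view shows a sealer to the right of the caddy with its arm raised, and a tall bag behind it. Next I'll enlarge the caddy.

```bash
python3 - <<'E'
import cv2
a=cv2.imread("pics/top0.png")[190:315,225:395]; cv2.imwrite("pics/topc.png",cv2.resize(a,None,fx=4.7,fy=4.7,interpolation=cv2.INTER_CUBIC))
E
```

```text
(no output)
```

View pics/topc.png

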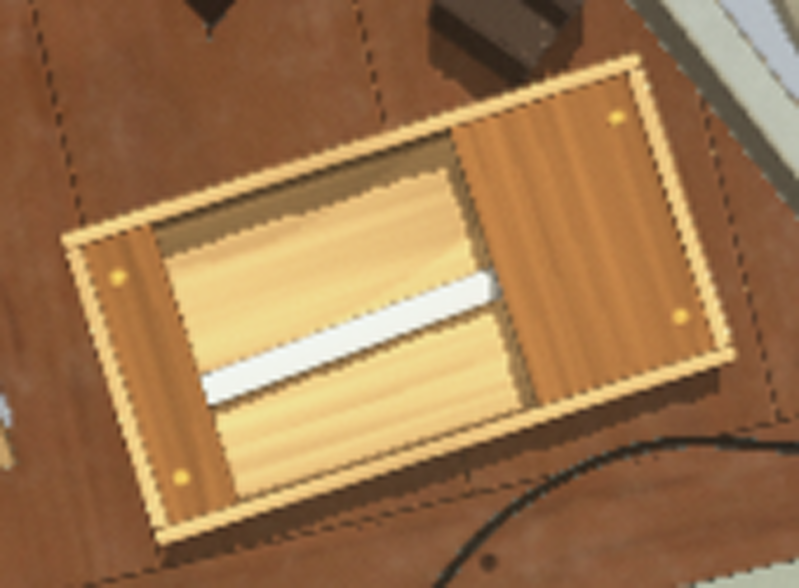

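Caddy corners read in the crop: (65,238), (640,58), (735,355), (163,543). The bar's top face runs from (203,378)/(212,405) to (487,272)/(497,298). I'll convert these to world coordinates.

```bash
cat > h.py <<'E'
import numpy as np,pickle
def ray(s,uv,z):
    K,T=s["K"],s["cam_to_world"]; d=T[:3,:3]@np.linalg.solve(K,[uv[0],uv[1],1]); o=T[:3,3]
    return o+d*(z-o[2])/d[2]
def proj(s,P):
    T=s["cam_to_world"]; p=s["K"]@(T[:3,:3].T@(np.array(P)-T[:3,3])); return p[:2]/p[2]
E
python3 - <<'E'
from h import *
s=pickle.load(open("top0.pkl","rb"))
c=lambda u,v:(u/4.7+225-.4,v/4.7+190-.4)
C=[ray(s,c(*p),.069) for p in [(65,238),(640,58),(735,355),(163,543)]]
m=np.array([[145.5,-78],[-145.5,-78],[-145.5,78],[145.5,78]])/1000
W=np.array(C)[:,:2]; o=W.mean(0); H=m.T@(W-o); a=np.arctan2(H[0,1]-H[1,0],H[0,0]+H[1,1])
R=np.array([[np.cos(a),-np.sin(a)],[np.sin(a),np.cos(a)]])
print("caddy",o,np.degrees(a)); print("resid mm",((W-o)@R-m)*1e3)
B=[ray(s,c(*p),.030)[:2] for p in [(203,378),(212,405),(487,272),(497,298)]]
print("bar pts caddy mm",[(b-o)@R*1e3 for b in B])
d=(B[0]+B[1]-B[2]-B[3]);print("bar yaw",np.degrees(np.arctan2(d[1],d[0])))
for n,p,z in [("bag",(272,193),0),("carton",(335,193),.085),("carton front",(345,185),.085),("sealer",(360,185),.06)]:
    q=ray(s,p,z); print(n,q,(q[:2]-o)@R*1e3)
E
```

```text
caddy [0.55856122 0.02127387] 106.612086370979
resid mm [[-0.88375311  1.70860329]
 [ 0.78813904  3.01332075]
 [ 1.73877297 -3.06457778]
 [-1.6431589  -1.65734626]]
bar pts caddy mm [array([103.90945814,   6.96132362]), array([103.70869684,  20.95045101]), array([-4.53654198e+01, -3.69265219e-02]), array([-46.12058777,  13.70342281])]
bar yaw 109.33882223086756
bag [0.70534047 0.10714598 0.        ] [  40.32520875 -165.20304551]
carton [ 0.69098242 -0.03674603  0.085     ] [ -93.45624724 -110.30690756]
carton front [ 0.70860115 -0.05958688  0.085     ] [-120.38080233 -120.66028287]
sealer [ 0.71181596 -0.09631611  0.06      ] [-156.49612087 -113.24038407]
```

```bash
python3 - <<'E'
import cv2
a=cv2.imread("pics/side0.png")[205:300,260:365]; cv2.imwrite("pics/sidec.png",cv2.resize(a,None,fx=6,fy=6,interpolation=cv2.INTER_CUBIC))
from h import *
s=pickle.load(open("side0.pkl","rb")); o=np.array([.5586,.0213]);a=np.radians(106.6);R=np.array([[np.cos(a),-np.sin(a)],[np.sin(a),np.cos(a)]])
for x in(-47.5,13,103,110,120,130,137.5):
    y=14-(104-x)*.047; q=o+R@np.array([x,y])/1e3
    print(x,(proj(s,[*q,.030])-[260,205])*6+3)
E
```

```text
-47.5 [300.289815   409.87609605]
13 [267.66312412 317.74426792]
103 [224.10968994 194.75730836]
110 [220.94524963 185.82150569]
120 [216.47643618 173.20239105]
130 [212.06747993 160.75230224]
137.5 [208.79932419 151.52362612]
```

View pics/sidec.png

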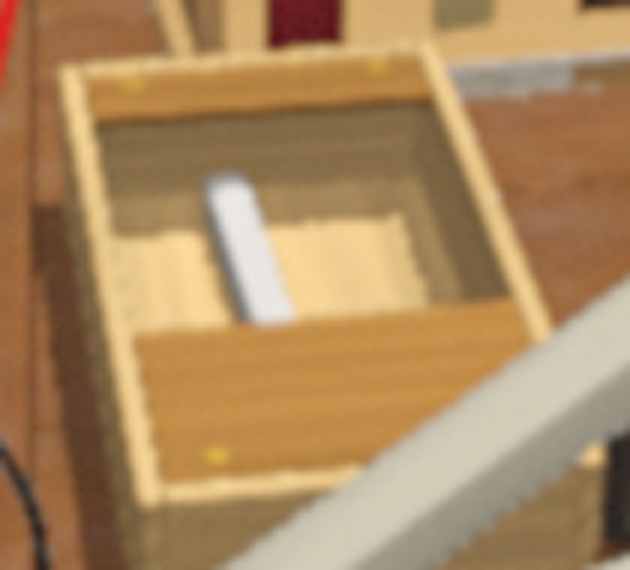

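The bar's left end shows at crop row ~173, caddy x ≈ 118 mm. So the bar's middle is at x ≈ 13, and it must slide about 35 mm right before tilting. First I'll move above the grip point at caddy x ≈ 38.

Emit:
jog_arm:
  motion:
    - {"offset": [35, 33, 0], "roll": 0.1, "hand": 40}
    - {"offset": [70, 66, 0], "roll": 0.2, "hand": 40}
    - {"offset": [100, 95, 0], "roll": 0.3, "hand": 40}
    - {"offset": [130, 124, 0], "roll": 0.4, "hand": 40}
    - {"offset": [160, 152, 0], "roll": 0.5, "hand": 40}
    - {"offset": [190, 181, 0], "roll": 0.6, "hand": 40}
    - {"offset": [220, 210, 0], "roll": 0.7, "hand": 40}
    - {"offset": [250, 238, 0], "roll": 0.8, "hand": 40}
    - {"offset": [280, 267, 0], "roll": 0.9, "hand": 40}
    - {"offset": [310, 295, 0], "roll": 0.967, "hand": 40}
    - {"offset": [340, 324, 0], "roll": 0.967, "hand": 40}
    - {"offset": [370, 352, 0], "roll": 0.967, "hand": 40}
    - {"offset": [400, 381, 0], "roll": 0.967, "hand": 40}
    - {"offset": [430, 410, 0], "roll": 0.967, "hand": 40}
    - {"offset": [460, 438, 0], "roll": 0.967, "hand": 40}
    - {"offset": [485, 462, 0], "roll": 0.967, "hand": 40}
    - {"offset": [504, 480, 0], "roll": 0.967, "hand": 40}
    - {"offset": [504, 480, 0], "roll": 0.967, "hand": 40}
    - {"offset": [504, 480, 0], "roll": 0.967, "hand": 40}

```text
clock: 1.68
tool_pos: [0.5378, 0.0535, 0.2368]
orientation: [179.9, 0.0, -70.9]
force: [-0.0, -0.1, -0.2]
opening: 0.0399
```

Emit:
jog_arm:
  motion:
    - {"offset": [0, 0, 35], "roll": 0, "hand": 40}
    - {"offset": [0, 0, 70], "roll": 0, "hand": 40}
    - {"offset": [0, 0, 105], "roll": 0, "hand": 40}
    - {"offset": [0, 0, 140], "roll": 0, "hand": 40}
    - {"offset": [0, 0, 165], "roll": 0, "hand": 40}
    - {"offset": [0, 0, 180], "roll": 0, "hand": 40}
    - {"offset": [0, 0, 180], "roll": 0, "hand": 40}
    - {"offset": [0, 0, 180], "roll": 0, "hand": 40}

```text
clock: 2.35
tool_pos: [0.5369, 0.0558, 0.0572]
orientation: [179.9, -0.0, -70.6]
force: [-0.3, -0.3, 0.2]
opening: 0.04
```

```bash
cat > look.py <<'E'
import sys,cv2
from plant import ctrl,cams
from h import *
n,name,x0,y0,x1,y1,f=sys.argv[1:]; x0,y0,x1,y1,f=map(int,(x0,y0,x1,y1,f))
s=cams.snapshot(n); cv2.imwrite(f"pics/{name}.png",cv2.resize(s["img"][y0:y1,x0:x1,::-1],None,fx=f,fy=f,interpolation=cv2.INTER_CUBIC))
o=ctrl.get_obs(); print(o["clock"],o["tool_pos"],o["force"],o["opening"])
E
python3 look.py side side1 240 160 400 310 4
```

```text
2.4 [0.53783922 0.05603685 0.05830311] [-1.35019994  0.45058988 -0.10597229] 0.04012417107671275
```

View pics/side1.png

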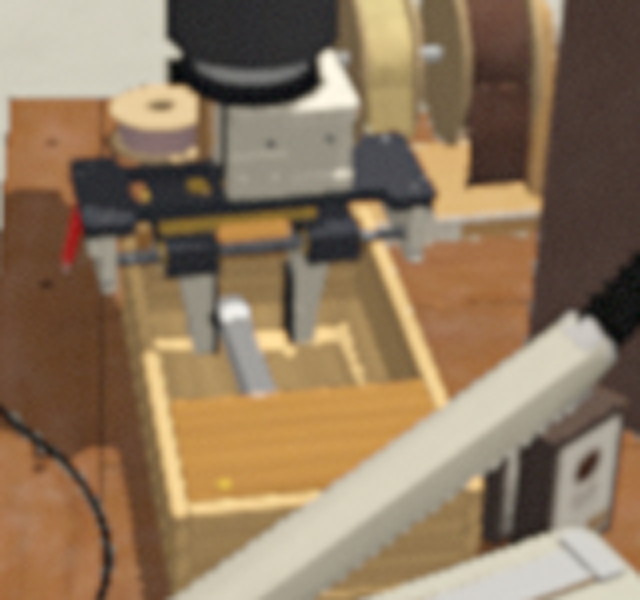

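The side view shows the fingers at crop (200,350) and (303,340), straddling the bar at about (240,330). The gripper is clear of the walls, so I'll go down and close.

Emit:
jog_arm:
  motion:
    - {"offset": [0, 0, 12], "roll": 0, "hand": 40}
    - {"offset": [0, 0, 24], "roll": 0, "hand": 40}
    - {"offset": [0, 0, 32], "roll": 0, "hand": 40}
    - {"offset": [0, 0, 35], "roll": 0, "hand": 40}
    - {"offset": [0, 0, 35], "roll": 0, "hand": 40}
    - {"offset": [0, 0, 35], "roll": 0, "hand": 5}
    - {"offset": [0, 0, 35], "roll": 0, "hand": 5}
    - {"offset": [0, 0, 35], "roll": 0, "hand": 5}
    - {"offset": [0, 0, 35], "roll": 0, "hand": 5}
    - {"offset": [0, 0, 35], "roll": 0, "hand": 5}
    - {"offset": [0, 0, 35], "roll": 0, "hand": 5}
    - {"offset": [0, 0, 35], "roll": 0, "hand": 5}
    - {"offset": [0, 0, 35], "roll": 0, "hand": 5}

```text
clock: 3.48
tool_pos: [0.538, 0.0554, 0.023]
orientation: [-179.9, -0.0, -70.7]
force: [0.0, -0.2, 5.2]
opening: 0.0158
```

Gripped at 15.8 mm. Next: lift 22 mm, then slide 35 mm to the right along the bar.

Emit:
jog_arm:
  motion:
    - {"offset": [0, 0, -5], "roll": 0, "hand": 5}
    - {"offset": [0, 0, -11], "roll": 0, "hand": 5}
    - {"offset": [0, 0, -17], "roll": 0, "hand": 5}
    - {"offset": [0, 0, -22], "roll": 0, "hand": 5}
    - {"offset": [0, 0, -22], "roll": 0, "hand": 5}
    - {"offset": [5, 0, -22], "roll": 0, "hand": 5}
    - {"offset": [11, 0, -22], "roll": 0, "hand": 5}
    - {"offset": [17, 0, -22], "roll": 0, "hand": 5}
    - {"offset": [23, 0, -22], "roll": 0, "hand": 5}
    - {"offset": [29, 0, -22], "roll": 0, "hand": 5}
    - {"offset": [33, 0, -22], "roll": 0, "hand": 5}
    - {"offset": [35, 0, -22], "roll": 0, "hand": 5}
    - {"offset": [35, 0, -22], "roll": 0, "hand": 5}
    - {"offset": [35, 0, -22], "roll": 0, "hand": 5}

```text
clock: 4.65
tool_pos: [0.5491, 0.022, 0.0445]
orientation: [180.0, 0.0, -70.7]
force: [-0.1, -0.5, -2.3]
opening: 0.0159
```

```bash
python3 look.py side side2 240 160 400 310 4
```

```text
4.7 [0.54914304 0.02219848 0.04453266] [ 0.46003495  0.37845871 -2.14009202] 0.015611347611441683
```

View pics/side2.png

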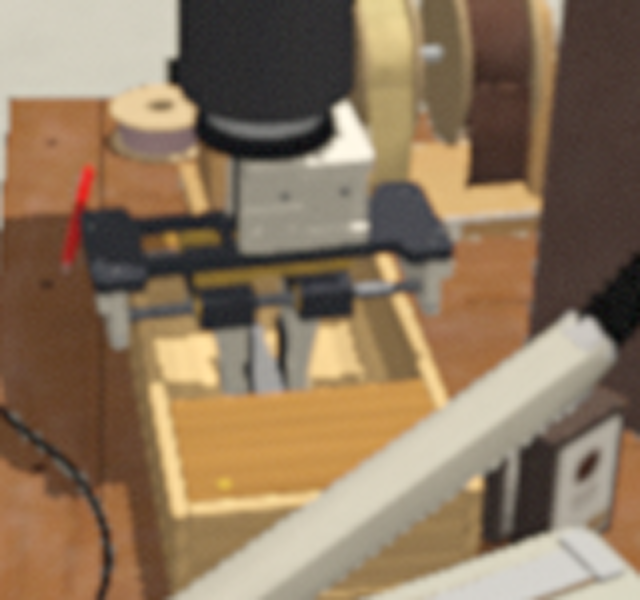

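Bar held with about 2.3 N of load and slid right. Now lift against the right cover's underside so the bar tilts in the grip.

Emit:
jog_arm:
  motion:
    - {"offset": [0, 0, -4], "roll": 0, "hand": 5}
    - {"offset": [0, 0, -8], "roll": 0, "hand": 5}
    - {"offset": [0, 0, -11], "roll": 0, "hand": 5}
    - {"offset": [0, 0, -13], "roll": 0, "hand": 5}
    - {"offset": [0, 0, -15], "roll": 0, "hand": 5}
    - {"offset": [0, 0, -17], "roll": 0, "hand": 5}
    - {"offset": [0, 0, -17], "roll": 0, "hand": 5}

```text
clock: 5.28
tool_pos: [0.5492, 0.0226, 0.0617]
orientation: [-180.0, 0.0, -70.7]
force: [0.2, 3.2, -6.7]
opening: 0.0158
```

Emit:
jog_arm:
  motion:
    - {"offset": [0, 0, -2], "roll": 0, "hand": 5}
    - {"offset": [0, 0, -4], "roll": 0, "hand": 5}
    - {"offset": [0, 0, -6], "roll": 0, "hand": 5}
    - {"offset": [0, 0, -8], "roll": 0, "hand": 5}
    - {"offset": [0, 0, -10], "roll": 0, "hand": 5}
    - {"offset": [0, 0, -12], "roll": 0, "hand": 5}
    - {"offset": [0, 0, -14], "roll": 0, "hand": 5}
    - {"offset": [0, 0, -14], "roll": 0, "hand": 5}

```text
clock: 5.95
tool_pos: [0.549, 0.0218, 0.0759]
orientation: [180.0, -0.0, -70.7]
force: [0.9, -0.4, -6.3]
opening: 0.0157
```

```bash
python3 look.py side side3 240 160 400 310 4
```

```text
6.0 [0.5490032  0.02186772 0.07579707] [-0.12997597 -0.51604589 -5.62242892] 0.015784744901427412
```

View pics/side3.png

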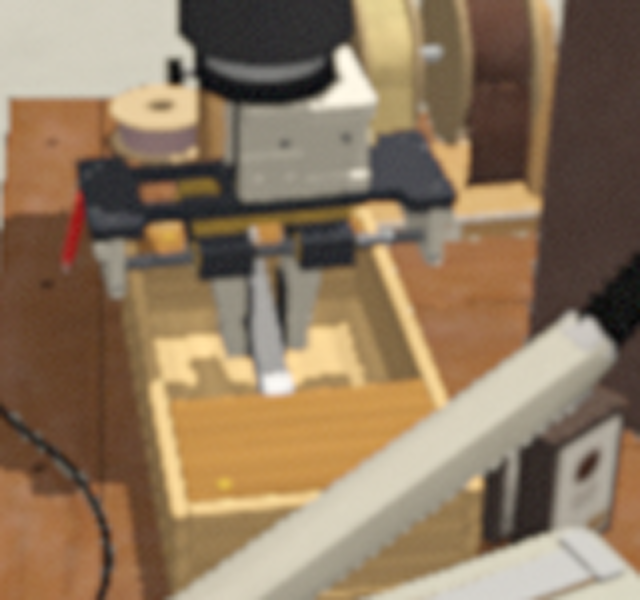

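The bar is tilted: left end high behind the fingers, right end face near crop (277,385), its right part under the right cover. The geometry gives about 21°, left end ≈ 100 mm high, right end ≈ 23 mm. I'll draw it out along its axis.

Emit:
jog_arm:
  motion:
    - {"offset": [-5, 0, -1], "roll": 0, "hand": 5}
    - {"offset": [-12, 0, -3], "roll": 0, "hand": 5}
    - {"offset": [-20, 0, -6], "roll": 0, "hand": 5}
    - {"offset": [-28, 0, -9], "roll": 0, "hand": 5}
    - {"offset": [-36, 0, -12], "roll": 0, "hand": 5}
    - {"offset": [-44, 0, -15], "roll": 0, "hand": 5}
    - {"offset": [-52, 0, -18], "roll": 0, "hand": 5}
    - {"offset": [-60, 0, -20], "roll": 0, "hand": 5}
    - {"offset": [-68, 0, -23], "roll": 0, "hand": 5}
    - {"offset": [-76, 0, -26], "roll": 0, "hand": 5}
    - {"offset": [-82, 0, -28], "roll": 0, "hand": 5}
    - {"offset": [-86, 0, -29], "roll": 0, "hand": 5}
    - {"offset": [-86, 0, -29], "roll": 0, "hand": 5}

```text
clock: 7.08
tool_pos: [0.5207, 0.1041, 0.1049]
orientation: [-180.0, 0.0, -70.6]
force: [-0.5, 0.1, -1.3]
opening: 0.0153
```

```bash
python3 look.py side side4 220 130 400 280 4
```

```text
7.1333 [0.52066698 0.10371436 0.10463466] [-0.31915015  0.35346145 -2.01584096] 0.015856873026128527
```

View pics/side4.png

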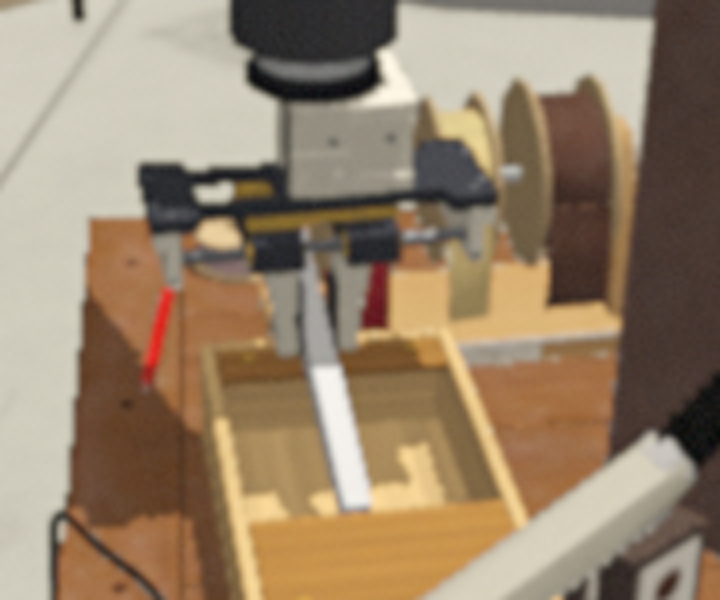

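The right end is at crop (357,505), apparently just clear of the right cover's edge, and the force is only the bar's weight. I'll lift carefully.

Emit:
jog_arm:
  motion:
    - {"offset": [-2, 0, -3], "roll": 0, "hand": 5}
    - {"offset": [-4, 0, -6], "roll": 0, "hand": 5}
    - {"offset": [-4, 0, -10], "roll": 0, "hand": 5}
    - {"offset": [-4, 0, -14], "roll": 0, "hand": 5}

```text
clock: 7.47
tool_pos: [0.5195, 0.107, 0.119]
orientation: [180.0, -0.0, -70.7]
force: [-0.1, -0.8, -1.9]
opening: 0.0155
```

No contact: the bar is out. Next: raise it, bring it back over the opening, and lower so the low end levels itself on the right cover.

Emit:
jog_arm:
  motion:
    - {"offset": [0, 0, -10], "roll": 0, "hand": 5}
    - {"offset": [0, 0, -20], "roll": 0, "hand": 5}
    - {"offset": [0, 0, -32], "roll": 0, "hand": 5}
    - {"offset": [8, 0, -35], "roll": 0, "hand": 5}
    - {"offset": [18, 0, -35], "roll": 0, "hand": 5}
    - {"offset": [28, 0, -35], "roll": 0, "hand": 5}
    - {"offset": [36, 0, -35], "roll": 0, "hand": 5}
    - {"offset": [40, 0, -35], "roll": 0, "hand": 5}
    - {"offset": [40, 0, -30], "roll": 0, "hand": 5}
    - {"offset": [40, 0, -24], "roll": 0, "hand": 5}
    - {"offset": [40, 0, -20], "roll": 0, "hand": 5}
    - {"offset": [40, 0, -16], "roll": 0, "hand": 5}
    - {"offset": [40, 0, -12], "roll": 0, "hand": 5}
    - {"offset": [40, 0, -8], "roll": 0, "hand": 5}
    - {"offset": [40, 0, -4], "roll": 0, "hand": 5}
    - {"offset": [40, 0, -4], "roll": 0, "hand": 5}

```text
clock: 8.8
tool_pos: [0.5328, 0.0698, 0.1222]
orientation: [-180.0, 0.0, -70.7]
force: [0.3, 2.0, 1.1]
opening: 0.0156
```

```bash
python3 look.py side side5 220 130 400 280 4
```

```text
8.85 [0.53292998 0.06968581 0.12254983] [0.02889125 1.44440189 0.64905318] 0.01587539824249049
```

View pics/side5.png

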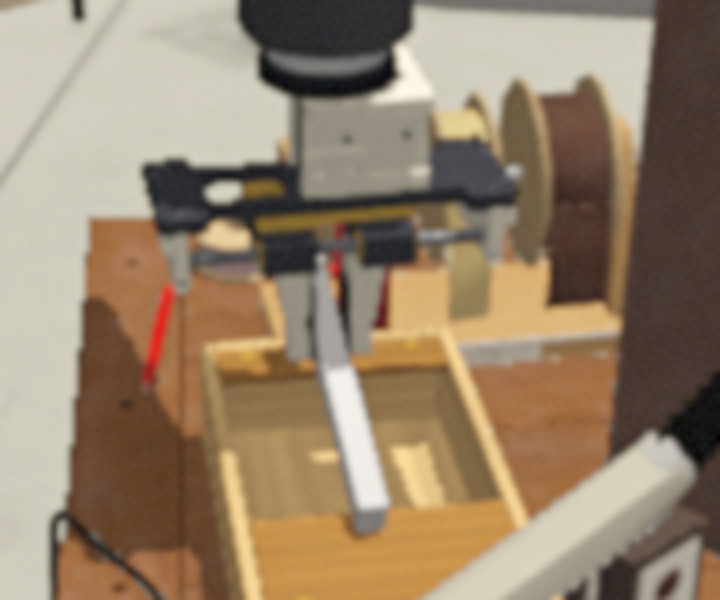

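The right end sits on the right cover at crop (368,520), just past the cover's edge, with a light contact force. Continue lowering to level.

Emit:
jog_arm:
  motion:
    - {"offset": [0, 0, 4], "roll": 0, "hand": 5}
    - {"offset": [0, 0, 8], "roll": 0, "hand": 5}
    - {"offset": [0, 0, 12], "roll": 0, "hand": 5}
    - {"offset": [0, 0, 16], "roll": 0, "hand": 5}
    - {"offset": [0, 0, 20], "roll": 0, "hand": 5}
    - {"offset": [0, 0, 24], "roll": 0, "hand": 5}
    - {"offset": [0, 0, 28], "roll": 0, "hand": 5}
    - {"offset": [0, 0, 31], "roll": 0, "hand": 5}
    - {"offset": [0, 0, 34], "roll": 0, "hand": 5}
    - {"offset": [0, 0, 36], "roll": 0, "hand": 5}
    - {"offset": [0, 0, 36], "roll": 0, "hand": 5}

```text
clock: 9.77
tool_pos: [0.5324, 0.0692, 0.086]
orientation: [180.0, -0.0, -70.7]
force: [-0.0, 1.4, 0.7]
opening: 0.0159
```

Emit:
jog_arm:
  motion:
    - {"offset": [0, 0, -4], "roll": 0, "hand": 5}
    - {"offset": [0, 0, -12], "roll": 0, "hand": 5}
    - {"offset": [0, 0, -24], "roll": 0, "hand": 5}
    - {"offset": [0, 0, -38], "roll": 0, "hand": 5}
    - {"offset": [0, 0, -52], "roll": 0, "hand": 5}
    - {"offset": [0, 0, -66], "roll": 0, "hand": 5}
    - {"offset": [0, 0, -80], "roll": 0, "hand": 5}
    - {"offset": [0, 0, -94], "roll": 0, "hand": 5}
    - {"offset": [0, 0, -106], "roll": 0, "hand": 5}
    - {"offset": [0, 0, -114], "roll": 0, "hand": 5}
    - {"offset": [0, 0, -118], "roll": 0, "hand": 5}
    - {"offset": [0, 0, -120], "roll": 0, "hand": 5}
    - {"offset": [0, 0, -120], "roll": 0, "hand": 5}
    - {"offset": [0, 0, -120], "roll": 0, "hand": 5}

```text
clock: 10.93
tool_pos: [0.5322, 0.0692, 0.206]
orientation: [179.9, 0.0, -70.7]
force: [-0.8, -0.9, -2.7]
opening: 0.0155
```

```bash
python3 look.py side side6 210 90 410 240 4; python3 - <<'E'
from h import *
# bar predicted in side view: axis yaw 109.3, grip at s=+25, center z .202-.. 
s=pickle.load(open("side0.pkl","rb")); d=np.array([np.cos(np.radians(109.3)),np.sin(np.radians(109.3))]);g=np.array([.5324,.0692])
for t in(0,-5,5,10,-10):
    r=np.radians(t)
    for L in(-.130,.08):
        q=g+d*L*np.cos(r); print(t,L,(proj(s,[*q,.202+L*np.sin(r)+.011])-[210,90])*4)
E
```

```text
10.9833 [0.53220117 0.06920534 0.20580803] [ 0.23302954 -0.75074509 -1.21349923] 0.01590651233983328
0 -0.13 [414.35017818 459.58870837]
0 0.08 [336.56029946 288.36341351]
-5 -0.13 [414.44911021 438.33466901]
-5 0.08 [336.74436623 299.87290349]
5 -0.13 [413.82307454 479.63426829]
5 0.08 [336.5669193  277.20113782]
10 -0.13 [412.88145953 498.29552688]
10 0.08 [336.76618076 266.46071164]
-10 -0.13 [414.11132244 416.06985143]
-10 0.08 [337.11625192 311.65477736]
```

View pics/side6.png

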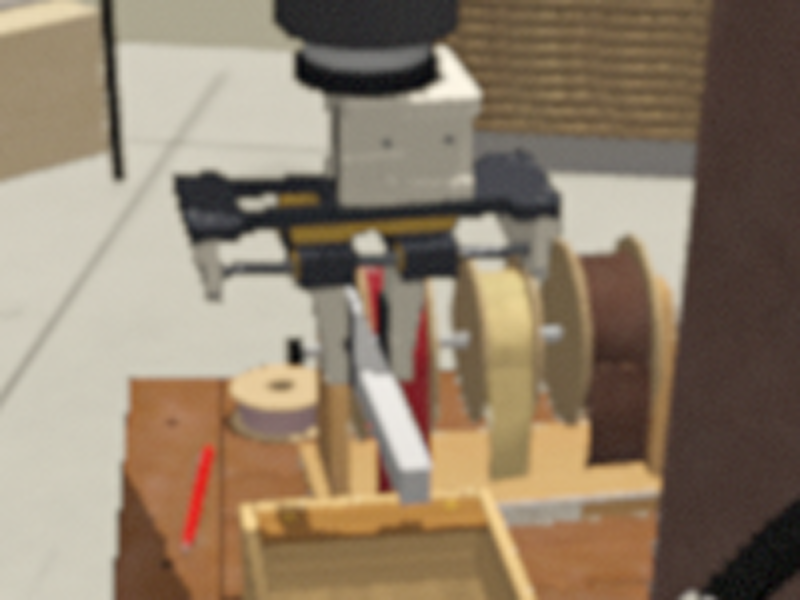

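The bar is level: its end tops at crop (352,292) and (414,465) match the 0° prediction to within about 1°. The caddy and bystanders are in place, so I'm handing in.

```bash
python3 -c "
from plant import ctrl,order
o=ctrl.get_obs();print(o['qvel'].round(2),o['opening']);print(order.close_job())"
```

```text
[ 0.01  0.27 -0.07  0.14  0.07  0.05] 0.01590651233983328
the job is handed in; nothing more can be done
None
```

The bar is out of the caddy and held in the gripper above the opening. I handed the job in at about 11 s of the allowed 38 s, and no verdict came back.

- **How it came out:** I gripped the bar just left of its middle, raised it and slid it 35 mm to the right. Lifting it against the underside of the right cover then tilted it in the fingers to about 21°, left end up. I drew it out diagonally and pressed its low end on the right cover to level it. Then I raised it clear.
- **Tilt on the way:** at about 21°, the geometry puts the left end near 100 mm and the right end near 23 mm, which meets the tilt condition.
- **At hand-in:**
  - The side picture puts the bar level to within about 1°.
  - Its ends are about 0.20 m above the table, from the tool height.
  - The middle is about 1 cm from the opening's centre, going by the measured poses.
  - The fingers are at 15.9 mm on the 16 mm bar.
  - The measured force is only about the bar's weight.
  - The joints are practically still.
- **Caddy and bystanders:** none looked moved in the side pictures. I did not measure this, and I took no final top view.
- **What disagreed:** when levelling, the bar's right end overlapped the right cover by about 1 cm less than I expected. It had no effect.

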